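# Find the high spot of a handwheel with a dial indicator

### The arm

A 6-joint arm with a two-finger parallel gripper is mounted at the origin on the work surface. World frame = base frame: x ahead of the robot, y to its left, z up, the work surface at z = 0. Lengths are in m, angles in degrees, forces in N, time in s.
With the tool pointing down it reaches from about 0.4 to 0.825 m from the base axis. Payload 7 kg.
Tool frame: the origin (TCP) lies at the very end of the fingers, on their centre line; the grasp point (between the pads) lies 19 mm behind it; z points along the fingers, x is the direction in which the jaws open and shut, and the axes are right-handed (so a half turn about z gives the same grasp; the last joint's range is limited). The gripper opens to 88 mm and grips with 3 to 60 N. Pads are 19 mm wide; open, the fingers measure 130 mm over their backs; the gripper's body (78 mm by 193 mm) begins 47 mm behind the grasp point.
Start: joints at [-59.754, 20.546, 0.682, 0, -70.136, -16.507], TCP at [0.16, -0.656, 0.227] pointing down, gripper open.
Joint ranges: [-176.03, 176.03], [-82.01, 121.73], [-58.28, 71.71], [-173.87, 95.51], [-174.79, -0.11], [-173.66, 173.66]. Speed limits (degrees/s): [136.94, 136.94, 172.46, 180, 180, 180].

### API

Orientations are given as [roll, pitch, yaw] about the fixed x, y, z axes, in that order (R = Rz(yaw) Ry(pitch) Rx(roll)).
In Python, from bench import manip gives the robot as it stands.
- The arm moves only by the tool jog_arm, never from a script. Its argument "commands" is a list of rows, each a list of 4 numbers: the shift along the tool's x, y, z in mm, then the turn about the tool's z in units of 5 degrees (1.0 is 5 degrees). A call has 1 to 20 rows; each row is the pose to reach, as a shift and turn from the pose measured when the call began, along the tool's axes at that moment; what a row does not reach only later rows make up. A row lasts 1/12 s, in which the tool goes at most 41.7 mm and 7.16 degrees, less where a joint would pass 70% of its speed; a pose out of reach is approached as far as the arm can. A call with a gripper value outside its range is refused whole. "gripper" is the finger opening in mm, from 0 to 87.6, set as the call begins (left out, the last holds). The fingers move at their own pace and stop on an object; "grip_force" is the grip in N (left out, the last holds). Time passes only in rows, so rows that repeat a pose let the fingers close. It gives the time, the measured TCP pose, the force and the opening at its end, in the units of the state.
- manip.get_obs(): the state, without advancing time (a new reading comes with each control period).
- manip.camera(name): name is "scene" or "side" or "wrist"; returns a dict with "image" (480x640x3 uint8, blue, green, red), "mtx" (3x3 intrinsics, pixels), "rvec" (rotation vector, rad) and "tvec" (3), from world to camera coordinates, as OpenCV has them; the wrist camera has in their place "mount" (4x4, takes a point from camera to tool coordinates, whose origin is the TCP and whose axes are the tool frame's). Camera axes: x right, y down, z forward; pixel columns grow to the right and rows downward; lengths in m; the calibration is good to about 2 mm. A picture is of the moment at which its call begins: read the wrist's pose just before it. There is no depth.
- manip.close_job(): hands the job in, once; it reports no verdict.
The state is a dict: "time_s": time; "qpos": joint angles; "qd": joint speeds; "tau": joint torques, N m; "tcp_pos": TCP position; "tool_rot": TCP orientation; "wrist_force": force on the tool from outside, world axes, zero at the start; "torque": the same for the moment, N m; "grip_width": finger opening in m.
Only numpy, scipy, OpenCV 4.12 (cv2) and the standard library are available. Lean on these libraries where they do the work, as an engineer would, in place of code of your own. Each camera call takes 0.05 s, during which the arm holds its last target. There are 200 camera calls.

### The job

Check the returned handwheel on the run-out stand: slide the dial indicator in until its sprung plunger bears on the wheel's rim with the pointer at about half travel (pointing at the wheel), and let go of it. Then turn the wheel with the plunger riding on it, find the high spot of the rim (where the plunger is pushed in farthest), and leave the wheel let go and still with the high spot at the plunger. Never drive the plunger to the end of its travel or load it hard, and leave the other things on the bench where they are.

Things in the scene. Friction and masses are not known exactly. Their poses are not given: they have to be found in the camera images.
- stand: grey run-out stand, fixed to the bench; base plate 130 x 350 x 16 mm. Origin on the bench under the wheel's upright axis; its y axis points from the wheel to the dial indicator along the slideway, z up; the plate runs from y = -85 to +265 mm.
- axis (a point): point on the wheel's turning axis (upright, fixed in the stand) at the height of the plunger, 47 mm above the bench.
- wheel: aluminium disc handwheel, 150 mm across, 36 to 58 mm above the bench, turns without stops on the upright axis, stays where left (0.12 N m). Origin on the axis at bench height, x axis towards the knob, z up. Steel hub 48 mm across, top at 73 mm. The rim is round but centred 3 mm off the turning axis, in a direction that differs every time, unmarked: its radius at the plunger varies 72 to 78 mm.
- knob_mid (a point): middle of the grip of the wheel's upright black knob: 22 mm diameter cylinder, 48 mm tall, from 62 to 110 mm above the bench, standing on the wheel 48 mm from the axis; this point is 90 mm above the bench. The knob spins freely on its own pin, so a hand can hold it and go round in a circle without turning itself.
- indicator: dial indicator on its steel slide shoe; moves along the stand's y axis only, over 50 mm, towards the wheel (-y) and back; it stays where it is left (about 9 N to move it). Origin at bench height under the dial's centre. The dial lies flat, 76 mm across, white face up, top 57 mm above the bench (pointer to 59 mm). At the start it stands back with the plunger 5 to 23 mm clear of the rim.
- post_top (a point): top centre of the square steel post on the slide, behind the dial (56 mm farther from the wheel than the dial's centre): 24 mm across the slide, 18 mm along it, from 39 to 87 mm above the bench. To be gripped or pushed to move the indicator.
- tip (a point): centre of the 8 mm steel ball at the plunger's end, 47 mm above the bench, on the line from the dial to the wheel's axis; relaxed it stands 68 mm from the dial's centre. When pushed in, it moves up to 16 mm towards the dial; spring 0.4 N plus 0.1 N per mm (2 N at the end of travel).
- pointer (a joint): angle of the dial's black pointer, rad: 0 when the plunger is free, growing (clockwise seen from above) by 0.3 rad per mm the plunger is pushed in; 2.4 at half travel (8 mm), when the pointer points straight at the wheel beside the long mark; 4.8 at the end of travel (16 mm).
- wrench: loose steel wrench lying on the bench beside the stand, on its far side, about 165 mm long; bystander
- bearing: loose steel ring, 42 mm diameter, 12 mm high, on the near side of the stand; bystander
- bolt_jar: small jar, 48 mm diameter, 58 mm tall, on the far side of the stand; bystander
- spare_bush: brass bush, 28 mm diameter, 30 mm tall, on the near side of the stand; bystander
- driver: screwdriver with black handle lying right of the stand; bystander

How it is judged (in metres and radians):
On the way:
1. the indicator has been slid in and let go: the plunger bears on the rim and the pointer is between 1.8 and 3.0 rad (6 to 10 mm) (value of joint pointer between 1.8 and 3 rad and contact force between indicator and wheel above 0.3 N and contact force between the fingers and indicator below 0.1 N), for 0.2 s.
At the end, for the whole second after the job is handed in: the plunger bears on the rim (over 0.3 N, pointer 0.2 to 4.7 rad) at its high spot: ball centre over 81.5 mm from the wheel axis (near 82 at the top, 76 at the low spot, so within some 20 degrees of the high spot); wheel and indicator let go and at rest (horizontal distance between tip and axis above 0.0815 m and contact force between indicator and wheel above 0.3 N and value of joint pointer between 0.2 and 4.7 rad and angular speed of wheel below 0.05 rad/s and linear speed of indicator below 0.005 m/s); the robot touches nothing.
It fails at once if the plunger is loaded with more than 5 N or driven to the end of its travel (pointer beyond 4.75 rad) (contact force between indicator and wheel above 5 N or value of joint pointer above 4.75 rad).
It fails at once if a bystander is moved more than 25 mm (distance of any of wrench, bearing, bolt_jar, spare_bush, driver from where it was at the start of the episode above 0.025 m).
It also fails if it takes over 72 s, if anything falls off the work surface, if the arm or the gripper's body presses on something with over 40 N, if the wrist force passes 120 N, or if a joint passes its speed limit or range.

## Working session

There is one attempt and no reset: what is moved stays moved. The work goes in short steps, Python scripts to look and compute and a tool call to move; the robot and the scene stay as the last step left them, time stands still between calls to the robot, and variables do not carry over. Pictures are saved under pics/ and viewed, about 8 in all and at most 12, crops included, and the job is handed in when it is done.

Besides the shell and the picture viewer there is one more tool, called after "Request:" as a command line: name --pt "numbers of a row" for each row, then --argument value for the rest. jog_arm: Moves the arm, as the interface text tells. Its arguments: {"type":"object","properties":{"commands":{"type":"array"},"gripper":{"type":"number"},"grip_force":{"type":"number"}},"required":["commands"]}

```bash
mkdir -p pics; ls
cat > h.py <<'E'
import numpy as np, cv2
from bench import manip
from scipy.spatial.transform import Rotation as Ro
def snap(name,fn,crop=None,scale=1):
    o=manip.get_obs(); c=manip.camera(name); im=c["image"]
    np.savez('pics/'+fn+'.npz',im=im)
    if crop: x,y,w,h=crop; im=im[y:y+h,x:x+w]
    if scale!=1: im=cv2.resize(im,None,fx=scale,fy=scale,interpolation=cv2.INTER_CUBIC)
    cv2.imwrite('pics/'+fn+'.png',im); return o,c
def cam(c,o=None):
    if "mount" in c:
        T=np.eye(4);T[:3,:3]=Ro.from_euler('xyz',o["tool_rot"],degrees=True).as_matrix();T[:3,3]=o["tcp_pos"]
        M=T@np.array(c["mount"]); R=M[:3,:3].T; return R,-R@M[:3,3]
    R=cv2.Rodrigues(np.array(c["rvec"],float))[0]; return R,np.array(c["tvec"],float).ravel()
def at_z(c,uv,z,o=None):
    R,t=cam(c,o); d=R.T@np.linalg.solve(np.array(c["mtx"]),[uv[0],uv[1],1]); p=-R.T@t
    return p+d*(z-p[2])/d[2]
def proj(c,P,o=None):
    R,t=cam(c,o); q=np.array(c["mtx"])@(R@np.array(P,float)+t); return q[:2]/q[2]
E
python3 - <<'E'
from h import *
for n in ("scene","side"):
    o,c=snap(n,n+"0"); print(n,c["mtx"],c["rvec"],c["tvec"])
print(o)
E
```

```text
pics
scene [[470.34660498   0.         316.38061214]
 [  0.         470.34660498 238.84704041]
 [  0.           0.           1.        ]] [ 1.96732782  1.36532952 -0.58418366] [-0.09174326 -0.33263287  1.39014968]
side [[452.8382911    0.         325.36022869]
 [  0.         452.8382911  238.72109225]
 [  0.           0.           1.        ]] [ 2.11222215 -0.96221076  0.45498511] [-0.5029221   0.27867683  0.53435659]
{'time_s': 0.05, 'qpos': array([-5.97547044e+01,  2.05915412e+01,  6.33974038e-01, -2.02098006e-02,
       -7.01345375e+01, -1.65051115e+01]), 'qd': array([-0.03781069, -0.04883636,  0.15214164,  0.12606636,  0.01114699,
       -0.02336767]), 'tau': array([-2.47528056e-03, -5.84670246e+01,  2.94061929e+01,  7.02598080e+00,
        1.03479336e-02, -3.72790873e-05]), 'tcp_pos': array([ 0.16016798, -0.6552273 ,  0.22562272]), 'tool_rot': array([-1.79992046e+02, -9.37073235e-02,  1.03733295e+02]), 'wrist_force': array([-0.58751456, -1.06414039,  0.30368866]), 'torque': array([ 0.02030672,  0.0192145 , -0.04333407]), 'grip_width': 0.08747432146964705}
```

View pics/scene0.png

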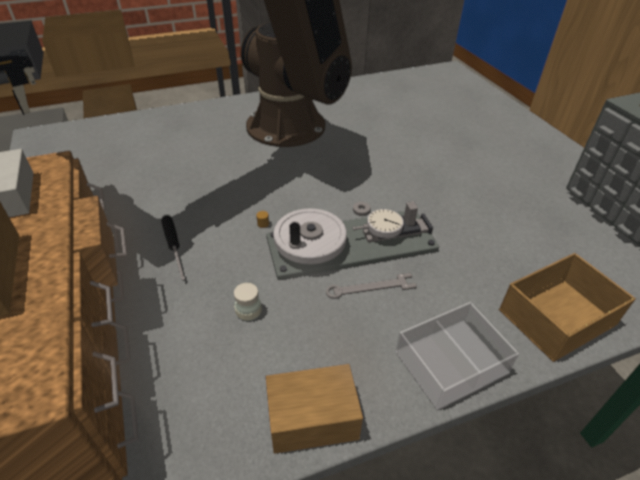

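View pics/side0.png

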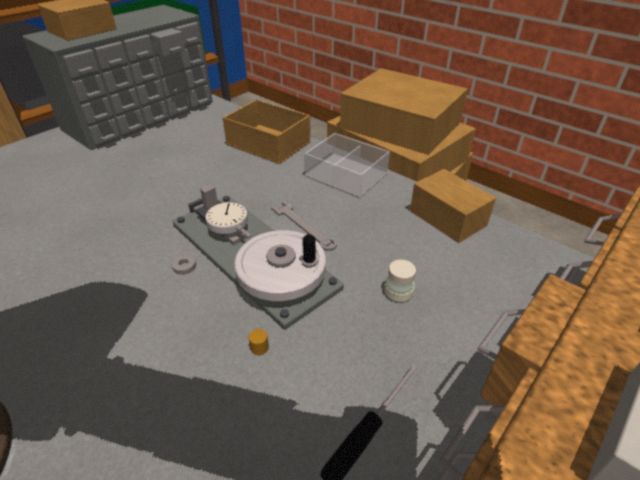

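Run:
```python
from h import *
for n,pts in (("scene",dict(hub=(312,228,.073),post=(411,205,.087),knob=(295,225,.110),dial=(385,221,.057))),("side",dict(hub=(281,253,.073),post=(208,187,.087),knob=(309,238,.110),dial=(227,215,.057)))):
    c=manip.camera(n)
    for k,(u,v,z) in pts.items(): print(n,k,at_z(c,(u,v),z)[:2].round(4))
    im=c["image"]; x,y,w,h=(250,180,200,110) if n=="scene" else (160,170,200,160)
    np.save(n+".npy",im)
    cv2.imwrite(f'pics/{n}c.png',cv2.resize(im[y:y+h,x:x+w],None,fx=3.5,fy=3.5,interpolation=cv2.INTER_CUBIC))
```

```text
scene hub [ 0.5295 -0.1126]
scene post [0.5473 0.1016]
scene knob [ 0.5494 -0.1548]
scene dial [0.5445 0.046 ]
side hub [ 0.5183 -0.1222]
side post [0.5474 0.0974]
side knob [ 0.5438 -0.1605]
side dial [0.538 0.038]
```

View pics/scenec.png

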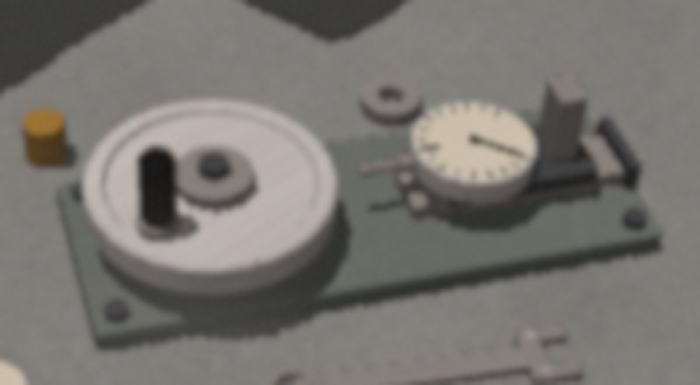

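The scene crop shows the wheel at left with its hub at about (312,228) in full-image pixels and the knob top at (295,225). The free dial is at (385,221), with the post at (411,205) behind it. The two views agree within about 1 cm, so I'll move above and refine with the wrist camera.

Request:
jog_arm --pt "560 520 -90 -14" --pt "560 520 -90 -14" --pt "560 520 -90 -14" --pt "560 520 -90 -14" --pt "560 520 -90 -14" --pt "560 520 -90 -14" --pt "560 520 -90 -14" --pt "560 520 -90 -14" --pt "560 520 -90 -14" --pt "560 520 -90 -14" --pt "560 520 -90 -14" --pt "560 520 -90 -14" --pt "560 520 -90 -14" --pt "560 520 -90 -14" --pt "560 520 -90 -14" --pt "560 520 -90 -14" --pt "560 520 -90 -14" --pt "560 520 -90 -14" --pt "560 520 -90 -14" --pt "560 520 -90 -14"

```text
time_s: 1.87
tcp_pos: [0.5342, 0.0154, 0.3161]
tool_rot: [179.9, -0.0, 173.9]
wrist_force: [0.0, -0.5, 0.1]
grip_width: 0.0878
```

Run:
```python
from h import *
o,c=snap("wrist","w1"); print(o["tcp_pos"],o["tool_rot"],o["qpos"].round(1)); print(c["mount"],c["mtx"])
for P in ((.524,-.117,.073),(.547,.0995,.087)): print(proj(c,P,o))
```

```text
[0.53419363 0.01542537 0.31611555] [ 1.79947539e+02 -3.76392382e-02  1.73924407e+02] [ 22.6   4.5  -8.5  -0.1 -77.  -28.7]
[[ 9.99999873e-01  4.26572089e-04 -2.67685831e-04  5.26628104e-04]
 [-3.41166274e-04  9.64804757e-01  2.62967039e-01 -7.04117273e-02]
 [ 3.70438962e-04 -2.62966915e-01  9.64804781e-01 -1.57579634e-01]
 [ 0.00000000e+00  0.00000000e+00  0.00000000e+00  1.00000000e+00]] [[417.65547573   0.         324.239146  ]
 [  0.         417.65547573 231.81280303]
 [  0.           0.           1.        ]]
[319.27699708  44.77196004]
[319.77694056 280.23023327]
```

View pics/w1.png

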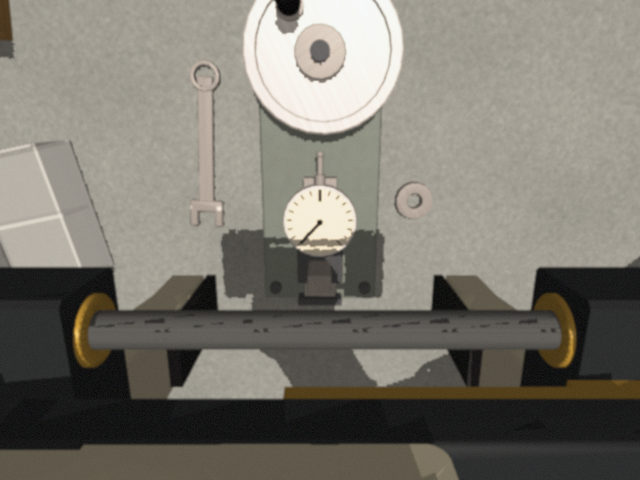

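The wrist view shows the hub centre at (320,51), the dial centre at (320,222), the ball at about (320,156) and the post at about (320,280). The jaws are square to the slideway.

Run:
```python
from h import *
o=manip.get_obs(); c=manip.camera("wrist")
H=at_z(c,(320,51.5),.073,o);D=at_z(c,(320,222),.058,o);T=at_z(c,(320,156),.047,o);K=at_z(c,(288,6),.110,o)
print(H,D,T,K)
u=(D-H)[:2]; print("dist",np.linalg.norm(u),"head",np.degrees(np.arctan2(u[1],u[0])),"tip-D",np.linalg.norm((T-D)[:2]))
u/=np.linalg.norm(u); P=np.r_[D[:2]+.056*u,.087]; print("post",P,proj(c,P,o))
R=Ro.from_euler('xyz',o["tool_rot"],degrees=True).as_matrix()
print("post in tool mm",1e3*R.T@(P-o["tcp_pos"]))
Q=P.copy();Q[:2]=(H[:2]+.218*u)
```

```text
[ 0.52262432 -0.11297965  0.073     ] [0.54012739 0.04592131 0.058     ] [ 0.53306982 -0.01952732  0.047     ] [ 0.544277  -0.1433555  0.11     ]
dist 0.159862047056019 head 83.71416460282698 tip-D 0.06582805373896723
post [0.54625875 0.10158464 0.087     ] [319.6972502  283.78825203]
post in tool mm [ -4.07221121  88.43569459 228.95809361]
```

Request:
jog_arm --pt "-4 88 60 0" --pt "-4 88 100 0" --pt "-4 88 150 0" --pt "-4 88 190 0" --pt "-4 88 220 0" --pt "-4 88 245 0" --pt "-4 88 262 0" --pt "-4 88 264 0" --pt "-4 88 264 0" --pt "-4 88 264 0"

```text
time_s: 2.8
tcp_pos: [0.5466, 0.0997, 0.054]
tool_rot: [180.0, 0.0, 173.8]
wrist_force: [-0.2, -0.7, -0.1]
grip_width: 0.0875
```

Request:
jog_arm --pt "0 0 0 0" --pt "0 0 0 0" --pt "0 0 0 0" --pt "0 0 0 0" --pt "0 0 0 0" --pt "0 0 0 0" --pt "0 0 0 0" --pt "0 0 0 0" --pt "0 0 0 0" --pt "0 0 0 0" --gripper 15 --grip_force 25

```text
time_s: 3.63
tcp_pos: [0.5469, 0.0998, 0.0539]
tool_rot: [179.9, 0.0, 173.8]
wrist_force: [16.1, -7.6, -12.1]
grip_width: 0.0264
```

Run:
```python
from h import *
o,c=snap("wrist","w2"); print(o["tcp_pos"],o["tool_rot"],o["wrist_force"],o["grip_width"])
```

```text
[0.54690034 0.09976631 0.0539265 ] [1.79947706e+02 3.24991422e-02 1.73836807e+02] [ 16.08478373  -7.60418112 -12.06700635] 0.02643648428608642
```

View pics/w2.png

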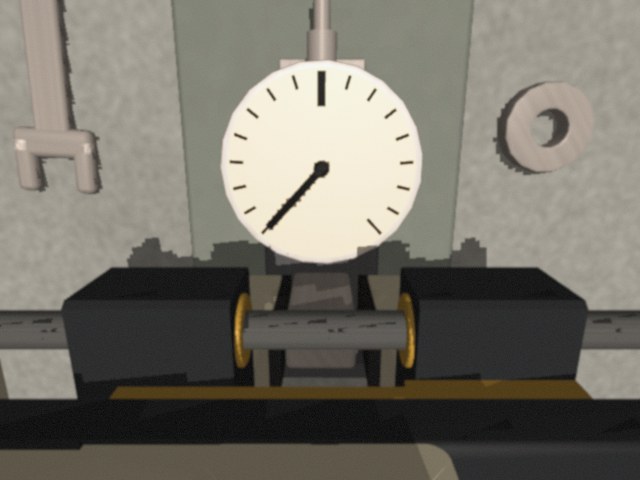

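The post is gripped and the pointer reads lower-left, from centre (321,168) to (268,228). That is -138° from the wheel direction, so 0 rad and free. Next I'll make a pointer reader and slide in.

Request:
jog_arm --pt "-1 -2 0 0" --pt "-1 -4 0 0" --pt "-1 -6 0 0" --pt "-1 -8 0 0" --pt "-1 -10 0 0" --pt "-1 -10 0 0" --pt "-1 -10 0 0"

```text
time_s: 4.27
tcp_pos: [0.5474, 0.0908, 0.054]
tool_rot: [179.9, 0.1, 173.8]
wrist_force: [-5.5, 8.1, 4.8]
grip_width: 0.0238
```

```bash
cat >> h.py <<'E'
def pointer(im,ctr,rad):
    g=cv2.cvtColor(im,cv2.COLOR_BGR2GRAY).astype(np.float32)
    a=np.radians(np.arange(0,360,1.0)); r=np.linspace(.2,.65,40)*rad
    X=(ctr[0]+np.outer(np.sin(a),r)).astype(np.float32);Y=(ctr[1]-np.outer(np.cos(a),r)).astype(np.float32)
    m=cv2.remap(g,X,Y,cv2.INTER_LINEAR).mean(1); w=np.clip(m.max()-m-.5*(m.max()-m.min()),0,None)
    t=np.angle((w*np.exp(1j*a)).sum()); return (t+2.4+.3)%(2*np.pi)-.3, m.min(), m.max()
def dialfit(im,guess):
    g=im.min(2)>150; n,l,s,cc=cv2.connectedComponentsWithStats(g.astype(np.uint8))
    return s,cc
E
python3 - <<'E'
from h import *
im0=np.load('pics/w2.npz')["im"]; print(pointer(im0,(321,168),100))
o,c=snap("wrist","w3"); print(o["tcp_pos"],o["wrist_force"],o["grip_width"],pointer(c["image"],(321,168),100))
E
```

```text
(np.float64(-0.01226467252631247), np.float32(29.569971), np.float32(240.4954))
[0.54742767 0.09076966 0.05403225] [-5.4706581   8.08545783  4.78056931] 0.02378559967226448 (np.float64(-0.07857640819411316), np.float32(30.105566), np.float32(240.49577))
```

Request:
jog_arm --pt "0 -1 0 0" --pt "0 -2 0 0" --pt "0 -3 0 0" --pt "0 -4 0 0" --pt "0 -5 0 0" --pt "0 -6 0 0" --pt "0 -6 0 0"

```text
time_s: 4.9
tcp_pos: [0.5469, 0.0862, 0.054]
tool_rot: [179.8, 0.1, 173.8]
wrist_force: [-2.2, 8.7, 0.8]
grip_width: 0.024
```

Run:
```python
from h import *
o,c=snap("wrist","w4"); print(o["tcp_pos"],o["wrist_force"],o["grip_width"],pointer(c["image"],(321,168),100))
```

```text
[0.54689235 0.08616102 0.05401631] [-2.21273921  8.67252417  0.78006369] 0.024011629419583045 (np.float64(-0.07520894084196028), np.float32(30.458765), np.float32(240.4896))
```

Request:
jog_arm --pt "0 -1 0 0" --pt "0 -2 0 0" --pt "0 -3 0 0" --pt "0 -4 0 0" --pt "0 -5 0 0" --pt "0 -6 0 0" --pt "0 -6 0 0"

```text
time_s: 5.53
tcp_pos: [0.5464, 0.0816, 0.0541]
tool_rot: [179.7, 0.1, 173.8]
wrist_force: [-1.3, 9.8, 0.8]
grip_width: 0.0239
```

Run:
```python
from h import *
o,c=snap("wrist","w5"); print(o["tcp_pos"],o["wrist_force"],o["grip_width"],pointer(c["image"],(321,168),100))
```

```text
[0.54641685 0.08162223 0.05405271] [-1.27243631  9.81754125  0.80341101] 0.02387470346936762 (np.float64(0.5002207025037415), np.float32(30.340992), np.float32(240.51599))
```

Request:
jog_arm --pt "0 -1 0 0" --pt "0 -2 0 0" --pt "0 -3 0 0" --pt "0 -4 0 0" --pt "0 -5 0 0" --pt "0 -6 0 0" --pt "0 -6 0 0" --pt "0 -6 0 0"

```text
time_s: 6.25
tcp_pos: [0.5459, 0.0772, 0.054]
tool_rot: [179.6, 0.2, 173.9]
wrist_force: [-2.8, 9.7, 0.7]
grip_width: 0.024
```

Run:
```python
from h import *
o,c=snap("wrist","w6"); print(o["tcp_pos"],o["wrist_force"],o["grip_width"],pointer(c["image"],(321,168),100))
```

```text
[0.54594672 0.0771714  0.05404355] [-2.76999352  9.72540376  0.66894562] 0.023976027112069014 (np.float64(1.9445996148876865), np.float32(37.637207), np.float32(240.85918))
```

Request:
jog_arm --pt "0 0 0 0" --pt "0 0 0 0"

```text
time_s: 6.47
tcp_pos: [0.5459, 0.0773, 0.054]
tool_rot: [179.6, 0.1, 173.9]
wrist_force: [-0.7, 1.8, 1.7]
grip_width: 0.024
```

Request:
jog_arm --pt "0 0 0 0" --pt "0 0 0 0" --pt "0 0 0 0" --pt "0 0 0 0" --pt "0 0 0 0" --pt "0 0 0 0" --pt "0 0 0 0" --gripper 60

```text
time_s: 7.05
tcp_pos: [0.5459, 0.0772, 0.054]
tool_rot: [179.6, 0.1, 173.9]
wrist_force: [-1.0, 0.5, -0.1]
grip_width: 0.0587
```

Run:
```python
from h import *
o,c=snap("wrist","w7"); print(o["tcp_pos"],o["wrist_force"],o["grip_width"],pointer(c["image"],(321,168),100))
```

```text
[0.54588744 0.07717565 0.05400715] [-0.98089452  0.50313294 -0.11542802] 0.058674729627810236 (np.float64(1.9393298394089402), np.float32(37.814087), np.float32(240.8883))
```

View pics/w7.png

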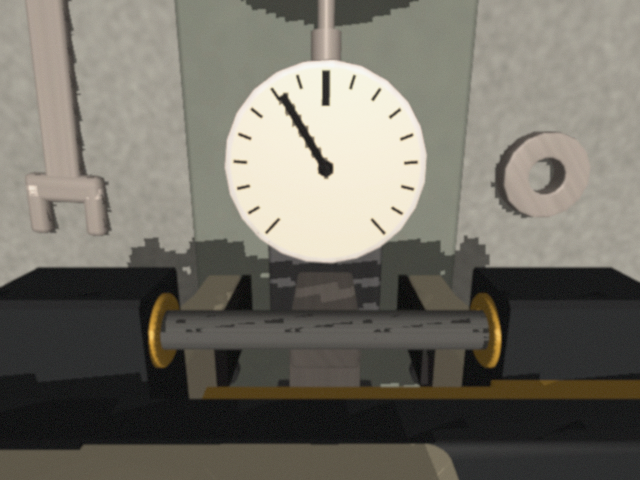

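The dial centre is now (325,168) and the pointer tip (281,96), which gives about 1.85 rad. That is close to the lower limit, so I'll recompute with the right centre.

Run:
```python
from h import *
im=np.load('pics/w7.npz')["im"]
for x in (324,325,326): print(x,pointer(im,(x,168.5),100))
```

```text
324 (np.float64(1.8887383712114472), np.float32(36.84734), np.float32(240.8796))
325 (np.float64(1.870582951325107), np.float32(36.828224), np.float32(240.83154))
326 (np.float64(1.8516670062773046), np.float32(36.83303), np.float32(240.84868))
```

Request:
jog_arm --pt "0 0 0 0" --pt "0 0 0 0" --pt "0 0 0 0" --pt "0 0 0 0" --pt "0 0 0 0" --pt "0 0 0 0" --pt "0 0 0 0" --pt "0 -1 0 0" --pt "0 -2 0 0" --pt "0 -2.4 0 0" --pt "0 -2.4 0 0" --gripper 15

```text
time_s: 8.02
tcp_pos: [0.5458, 0.0764, 0.054]
tool_rot: [179.5, 0.2, 173.9]
wrist_force: [-1.6, 8.3, -0.5]
grip_width: 0.0241
```

Request:
jog_arm --pt "0 0 0 0" --pt "0 0 0 0"

```text
time_s: 8.18
tcp_pos: [0.5458, 0.0765, 0.054]
tool_rot: [179.5, 0.2, 173.9]
wrist_force: [-0.1, 1.3, 0.3]
grip_width: 0.0237
```

Request:
jog_arm --pt "0 0 0 0" --pt "0 0 0 0" --pt "0 0 0 0" --pt "0 0 0 0" --pt "0 0 0 0" --pt "0 0 0 0" --pt "0 0 0 0" --gripper 60

```text
time_s: 8.77
tcp_pos: [0.5458, 0.0765, 0.054]
tool_rot: [179.5, 0.2, 173.9]
wrist_force: [-0.3, -0.8, -0.0]
grip_width: 0.0593
```

Run:
```python
from h import *
o,c=snap("wrist","w8"); print(o["tcp_pos"],o["wrist_force"],o["grip_width"],[pointer(c["image"],(x,168.5),100) for x in (324,325,326)])
# predicted knob location etc: refine dial centre
g=(c["image"].min(2)>190).astype(np.uint8); n,l,s,cc=cv2.connectedComponentsWithStats(g); print([ (s[i],cc[i].round(1)) for i in range(1,n) if s[i][4]>3000])
```

```text
[0.54582245 0.07647181 0.05402519] [-0.27432458 -0.78234917 -0.0209068 ] 0.05934837391755603 [(np.float64(2.102297514446895), np.float32(37.56333), np.float32(240.86494)), (np.float64(2.082095147293951), np.float32(37.305737), np.float32(240.89128)), (np.float64(2.06120939001883), np.float32(37.40908), np.float32(240.91519))]
[(array([  226,    60,   200,   202, 28909], dtype=int32), array([325.8, 162.6]))]
```

Milestone pose: about 2.08 rad with the indicator let go. Now I'll lift and look down on the wheel to refine the axis and knob.

Request:
jog_arm --pt "0 0 -40 0" --pt "0 0 -80 0" --pt "0 0 -120 0" --pt "0 -40 -150 0" --pt "0 -80 -180 0" --pt "0 -120 -200 0" --pt "0 -160 -200 0" --pt "0 -190 -200 0" --pt "0 -190 -200 0" --pt "0 -190 -200 0" --gripper 60

```text
time_s: 9.65
tcp_pos: [0.5241, -0.1166, 0.2525]
tool_rot: [179.5, 0.2, 173.6]
wrist_force: [0.8, -0.4, 0.3]
grip_width: 0.0602
```

Run:
```python
from h import *
o,c=snap("wrist","w9"); print(o["tcp_pos"],o["tool_rot"]); cs=manip.camera("scene")["image"]; cd=manip.camera("side")["image"]
import numpy as np
np.save("scene1.npy",cs);np.save("side1.npy",cd)
a=cv2.resize(c["image"],(640,480))
b=cv2.resize(cs[190:260,350:450],(400,280),interpolation=cv2.INTER_CUBIC)[:, :]; d=cv2.resize(cd[180:250,180:280],(400,280),interpolation=cv2.INTER_CUBIC)
cv2.imwrite('pics/m.png',np.hstack([cv2.resize(c["image"],(400,300)),np.zeros((300,0,3),np.uint8)]))
cv2.imwrite('pics/sd.png',np.hstack([b,d]))
```

```text
[ 0.52413429 -0.11655704  0.25252063] [179.45423814   0.20266043 173.64577284]
```

View pics/w9.png

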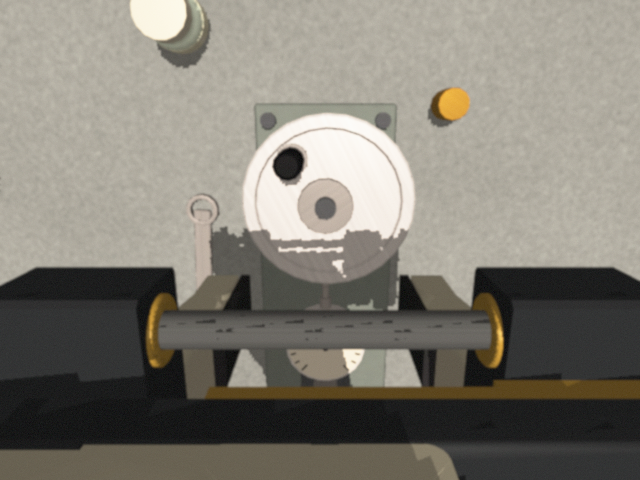

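View pics/sd.png

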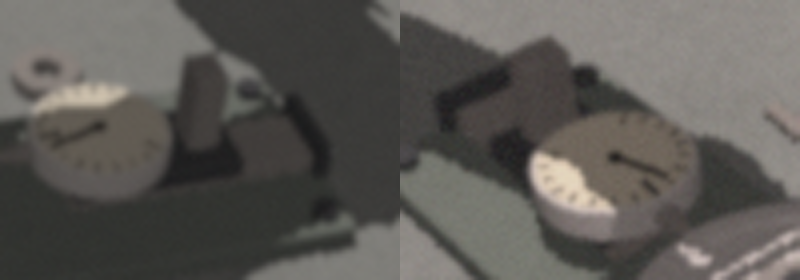

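The wrist view shows the hub at (325,207) and the knob at about (288,163). The rim outline spans columns 243–415 and rows 112–284, with its centre at about (329,198), visibly off the hub. The side view reads the pointer well, although the dial is in shadow.

Run:
```python
from h import *
o=manip.get_obs(); c=manip.camera("wrist")
H=at_z(c,(325,207.5),.073,o);H2=at_z(c,(325,208),.07,o)
L=[at_z(c,p,.057,o) for p in ((243,198),(415,198),(329,112),(329,283.5))]
C=np.array([(L[0]+L[1])[:2]/2,(L[2]+L[3])[:2]/2]); print("axis",H,"rimC",C,"diam",np.linalg.norm(L[0]-L[1]),np.linalg.norm(L[2]-L[3]))
K=at_z(c,(288,163),.11,o); print("K",K, np.linalg.norm((K-H)[:2]), np.degrees(np.arctan2(*(K-H)[1::-1])))
R=Ro.from_euler('xyz',o["tool_rot"],degrees=True).as_matrix()
print("tool", R.T@(K-o["tcp_pos"])*1e3, R.T@(H-o["tcp_pos"])*1e3, R.T@(np.r_[C.mean(0),.05]-o["tcp_pos"])*1e3)
g=cv2.cvtColor(c["image"],cv2.COLOR_BGR2GRAY); m=(g[140:190,265:315]<45).astype(np.uint8); n,l,s,cc=cv2.connectedComponentsWithStats(m); print(s[1:]+[265,140,0,0,0],cc[1:]+[265,140])
for n in("scene","side"):
    q=manip.camera(n); print(n, proj(q,(.524,-.117,.073)),"hub seen",(312,228) if n=="scene" else (281,253))
```

```text
axis [ 0.52435825 -0.11139878  0.073     ] rimC [[ 0.52051602 -0.11579458]
 [ 0.52088497 -0.11178374]] diam 0.14721205234599805 0.14956534073265615
K [ 0.54616956 -0.15445877  0.11      ] 0.04826899982914099 -63.136274563656215
tool [-25.32723686 -39.53435558 141.6647179 ] [  1.05480385   0.59750838 178.9784924 ] [  4.49878684  -2.38903673 201.94178097]
[[274 145  29  31 674]] [[288.46290801 159.93620178]]
scene [309.00948566 226.81283616] hub seen (312, 228)
side [281.21321292 249.80880871] hub seen (281, 253)
```

Run:
```python
from h import *
o,c=snap("wrist","w10"); print(o["tcp_pos"],o["tool_rot"])
im=c["image"]; g=cv2.cvtColor(im,cv2.COLOR_BGR2GRAY)
def blob(x,y,w,h,t):
    m=(g[y:y+h,x:x+w]<t).astype(np.uint8); n,l,s,cc=cv2.connectedComponentsWithStats(m); i=1+s[1:,4].argmax(); return s[i]+[x,y,0,0,0],cc[i]+[x,y]
sh,h=blob(305,185,40,40,120); sk,k=blob(265,135,50,55,45); print(sh,h,sk,k)
# rim: bright edge of outer disc along rays, lit upper half
pts=[]
for a in np.radians(np.arange(-80,81,4)):
    r=np.arange(60,110,.25); x=(h[0]+r*np.sin(a)).astype(np.float32); y=(h[1]-r*np.cos(a)).astype(np.float32)
    p=cv2.GaussianBlur(cv2.remap(g,x[None],y[None],cv2.INTER_LINEAR).astype(np.float32),(9,1),1)[0]
    i=np.gradient(p).argmin(); pts.append((x[i],y[i]))
H=at_z(c,h,.074,o); K=at_z(c,(sk[0]+sk[2]/2-.5,sk[1]+14),.11,o)
W=np.array([at_z(c,p,.057,o)[:2] for p in pts])
from scipy.optimize import least_squares
f=least_squares(lambda q:np.hypot(*(W-q[:2]).T)-q[2],[H[0],H[1],.075],loss='soft_l1',f_scale=.0005)
print("axis",H,"rim",f.x,"rms",np.sqrt(np.mean(f.fun**2)),"K",K,np.linalg.norm((K-H)[:2]))
e=f.x[:2]-H[:2]; print("ecc mm",e*1e3,np.degrees(np.arctan2(e[1],e[0])),"knob ang",np.degrees(np.arctan2(*(K-H)[1::-1])))
```

```text
[ 0.52490949 -0.11313057  0.25198508] [1.79459959e+02 1.53352241e-01 1.73967093e+02]
[316 193  20  23 357] [325.12044818 203.76470588] [275 144  28  31 670] [288.66865672 158.9880597 ]
axis [ 0.52413022 -0.1141088   0.074     ] rim [ 0.52132322 -0.11606255  0.06117196] rms 0.006726623333512249 K [ 0.54565923 -0.15726768  0.11      ] 0.04823055775783109
ecc mm [-2.80699443 -1.95374252] -145.16106019567476 knob ang -63.48852621182432
```

Request:
jog_arm --pt "-25 -43 20 0" --pt "-25 -43 50 0" --pt "-25 -43 80 0" --pt "-25 -43 110 0" --pt "-25 -43 140 0" --pt "-25 -43 160 0" --pt "-25 -43 166 0" --pt "-25 -43 166 0" --pt "-25 -43 166 0"

```text
time_s: 10.75
tcp_pos: [0.5466, -0.1567, 0.0865]
tool_rot: [179.5, 0.2, 174.0]
wrist_force: [0.1, 0.2, 0.2]
grip_width: 0.0599
```

Request:
jog_arm --pt "0 0 0 0" --pt "0 0 0 0" --pt "0 0 0 0" --pt "0 0 0 0" --pt "0 0 0 0" --pt "0 0 0 0" --pt "0 0 0 0" --pt "0 0 0 0" --gripper 15 --grip_force 15

```text
time_s: 11.42
tcp_pos: [0.5472, -0.1569, 0.0868]
tool_rot: [179.5, 0.2, 174.0]
wrist_force: [0.8, -1.9, 1.3]
grip_width: 0.0212
```

```bash
cat >> h.py <<'E'
U=np.array([.1056,.9944])   # slide direction
def dial_read(D,n,fn=None):
    "rectified top view of the dial from a fixed camera, wheel direction up; D = dial centre xy"
    c=manip.camera(n); v=np.array([U[1],-U[0]]) # stand x
    s=.04; pts=[]
    for a,b in ((-1,-1),(1,-1),(1,1),(-1,1)): # right = ? seen from above looking with -U up: right = -v
        pts.append(proj(c,np.r_[D+(-a*v+b*U)*s,.058]))
    M=cv2.getPerspectiveTransform(np.float32(pts),np.float32([[0,0],[240,0],[240,240],[0,240]]))
    r=cv2.warpPerspective(c["image"],M,(240,240),flags=cv2.INTER_CUBIC)
    if fn: cv2.imwrite('pics/'+fn+'.png',r)
    return r
E
python3 - <<'E'
from h import *
o=manip.get_obs(); print(o["tcp_pos"],o["tool_rot"],o["wrist_force"],o["grip_width"])
D=np.array([.5458,.0765])-.056*U+0.0005*U; print(D)
r=[dial_read(D,n) for n in("scene","side")]; cv2.imwrite('pics/r1.png',np.hstack(r))
E
```

```text
[ 0.54722665 -0.15686103  0.08676798] [179.49026192   0.24944804 174.04482625] [ 0.8079721  -1.85317097  1.30531059] 0.02124679698028037
[0.5399392 0.0213108]
```

View pics/r1.png

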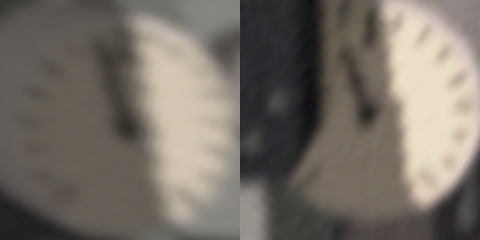

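Both views read about 2.1 rad, with the pointer just left of straight up. I have the knob and the measured radius of 48.6 mm fits. Next I'll turn it +40° in tool-frame angle.

Request:
jog_arm --pt "3.6 -2.2 0 0" --pt "7.3 -4.1 0 0" --pt "11.2 -5.7 0 0" --pt "15.2 -6.9 0 0" --pt "19.3 -7.7 0 0" --pt "23.4 -8.2 0 0" --pt "27.6 -8.3 0 0" --pt "31.8 -8.1 0 0" --pt "31.8 -8.1 0 0" --pt "31.8 -8.1 0 0"

```text
time_s: 12.35
tcp_pos: [0.5135, -0.1615, 0.0866]
tool_rot: [179.5, 0.1, 174.0]
wrist_force: [-1.8, 3.8, 6.4]
grip_width: 0.0216
```

```bash
cat >> h.py <<'E'
def rd(r,ctr):
    g=cv2.cvtColor(r,cv2.COLOR_BGR2GRAY); k=cv2.getStructuringElement(cv2.MORPH_ELLIPSE,(23,23))
    b=cv2.morphologyEx(g,cv2.MORPH_BLACKHAT,k).astype(np.float32)/(cv2.dilate(g,k)+1.)
    a=np.radians(np.arange(0,360,2.)); rr=np.linspace(18,65,40)
    X=(ctr[0]+np.outer(np.sin(a),rr)).astype(np.float32);Y=(ctr[1]-np.outer(np.cos(a),rr)).astype(np.float32)
    m=cv2.remap(b,X,Y,cv2.INTER_LINEAR).mean(1); i=m.argmax(); j=np.arange(i-8,i+9)%len(a); w=np.clip(m[j]-.5*m[i],0,None)
    t=np.angle((w*np.exp(1j*a[j])).sum()); far=np.abs((np.arange(len(a))-i+90)%180-90)>12
    return round(float((t+2.4+.5)%(2*np.pi)-.5),2), round(float(m[i]),2), round(float(m[far].max()),2)
D=np.array([.53994,.02131]); C={"scene":(127,130),"side":(125,113)}
A=np.array([.5241,-.1141])
def status(fn):
    o=manip.get_obs(); d=o["tcp_pos"][:2]-A
    print("t",o["time_s"],"tcp",o["tcp_pos"].round(4),"F",o["wrist_force"].round(1),"r",np.hypot(*d).round(4),"knob ang",np.degrees(np.arctan2(d[1],d[0])).round(1),"w",o["grip_width"])
    R=[dial_read(D,n) for n in C]; cv2.imwrite('pics/'+fn+'.png',np.hstack(R))
    for n,r in zip(C,R): print(n,rd(r,C[n]))
E
python3 - <<'E'
from h import *
r=cv2.imread('pics/r1.png'); print(rd(r[:,:240],C["scene"]),rd(r[:,240:],C["side"]))
status("r2")
E
```

```text
(2.1, 0.18, 0.01) (2.1, 0.28, 0.12)
t 12.35 tcp [ 0.5135 -0.1615  0.0866] F [-1.8  3.8  6.4] r 0.0486 knob ang -102.6 w 0.021575749331543673
scene (2.72, 0.14, 0.01)
side (2.36, 0.07, 0.06)
```

Request:
jog_arm --pt "4.1 0.7 0 0" --pt "8.2 1.7 0 0" --pt "12.1 3.1 0 0" --pt "16 4.8 0 0" --pt "19.6 6.9 0 0" --pt "23.1 9.2 0 0" --pt "26.3 11.9 0 0" --pt "29.3 14.8 0 0" --pt "32.1 17.9 0 0" --pt "34.5 21.3 0 0" --pt "36.7 24.9 0 0" --pt "38.5 28.7 0 0" --pt "38.5 28.7 0 0" --pt "38.5 28.7 0 0"

```text
time_s: 13.62
tcp_pos: [0.4783, -0.1284, 0.0867]
tool_rot: [179.5, 0.2, 174.1]
wrist_force: [4.8, 3.7, -1.5]
grip_width: 0.0216
```

Run:
```python
from h import *
status("r3")
```

```text
t 13.6167 tcp [ 0.4783 -0.1284  0.0867] F [ 4.8  3.7 -1.5] r 0.048 knob ang -162.6 w 0.02158827744829022
scene (3.36, 0.17, 0.01)
side (2.22, 0.16, 0.13)
```

Request:
jog_arm --pt "1.5 3.9 0 0" --pt "2.6 8 0 0" --pt "3.4 12.1 0 0" --pt "3.8 16.2 0 0" --pt "3.9 20.4 0 0" --pt "3.6 24.6 0 0" --pt "3.6 24.6 0 0" --pt "3.6 24.6 0 0"

```text
time_s: 14.38
tcp_pos: [0.4776, -0.1035, 0.0868]
tool_rot: [179.5, 0.2, 174.1]
wrist_force: [6.2, 0.0, -3.3]
grip_width: 0.0217
```

Run:
```python
from h import *
status("r4")
```

```text
t 14.3833 tcp [ 0.4776 -0.1035  0.0868] F [ 6.2  0.  -3.3] r 0.0477 knob ang 167.1 w 0.02166208824123535
scene (3.36, 0.17, 0.02)
side (5.69, 0.2, 0.16)
```

Request:
jog_arm --pt "-0.6 4.1 0 0" --pt "-1.6 8.2 0 0" --pt "-2.9 12.1 0 0" --pt "-4.5 15.9 0 0" --pt "-6.5 19.6 0 0" --pt "-8.9 23.1 0 0" --pt "-8.9 23.1 0 0" --pt "-8.9 23.1 0 0"

```text
time_s: 15.15
tcp_pos: [0.4887, -0.0822, 0.0868]
tool_rot: [179.5, 0.2, 174.1]
wrist_force: [7.6, -6.8, -4.0]
grip_width: 0.0214
```

Run:
```python
from h import *
status("r5")
```

```text
t 15.15 tcp [ 0.4887 -0.0822  0.0868] F [ 7.6 -6.8 -4. ] r 0.0477 knob ang 138.0 w 0.021435336785426105
scene (3.16, 0.15, 0.01)
side (4.01, 0.13, 0.07)
```

The readings fit depth = 8.3 + 3·cos(angle − peak) mm at all five points, with the peak at knob angle about 182° (world). I'll turn back to there.

Request:
jog_arm --pt "2.3 -3.5 0 0" --pt "4.3 -7.2 0 0" --pt "6 -11 0 0" --pt "7.3 -14.9 0 0" --pt "8.3 -19 0 0" --pt "8.9 -23.1 0 0" --pt "9.2 -27.3 0 0" --pt "9.1 -31.4 0 0" --pt "8.6 -35.6 0 0" --pt "8.6 -35.6 0 0" --pt "8.6 -35.6 0 0"

```text
time_s: 16.17
tcp_pos: [0.4764, -0.117, 0.0867]
tool_rot: [179.6, 0.2, 174.1]
wrist_force: [4.2, -1.7, 2.3]
grip_width: 0.0217
```

Request:
jog_arm --pt "0 0 0 0" --pt "0 0 0 0"

```text
time_s: 16.33
tcp_pos: [0.4764, -0.117, 0.0867]
tool_rot: [179.6, 0.2, 174.1]
wrist_force: [3.8, -1.7, 1.2]
grip_width: 0.0216
```

Run:
```python
from h import *
status("r6")
```

```text
t 16.3333 tcp [ 0.4764 -0.117   0.0867] F [ 3.8 -1.7  1.2] r 0.0478 knob ang -176.5 w 0.021628071290779798
scene (3.4, 0.19, 0.01)
side (1.1, 0.15, 0.14)
```

Pointer reads 3.40, the highest so far. Let go and retreat straight up.

Request:
jog_arm --pt "0 0 0 0" --pt "0 0 0 0" --pt "0 0 0 0" --pt "0 0 0 0" --pt "0 0 0 0" --pt "0 0 0 0" --pt "0 0 0 0" --gripper 60

```text
time_s: 17.02
tcp_pos: [0.4762, -0.117, 0.0866]
tool_rot: [179.6, 0.2, 174.1]
wrist_force: [-0.4, 0.4, 0.3]
grip_width: 0.0586
```

Request:
jog_arm --pt "0 0 -30 0" --pt "0 0 -60 0" --pt "0 0 -100 0" --pt "0 0 -140 0" --pt "0 0 -180 0" --pt "0 -10 -190 0" --pt "0 -10 -190 0" --pt "0 -10 -190 0" --pt "0 -10 -190 0"

```text
time_s: 17.77
tcp_pos: [0.4737, -0.1282, 0.2755]
tool_rot: [179.6, 0.1, 174.0]
wrist_force: [-0.5, 0.1, -0.6]
grip_width: 0.0601
```

Run:
```python
from h import *
status("r7"); snap("wrist","w11")
a=cv2.imread('pics/r7.png'); b=cv2.resize(cv2.imread('pics/w11.png'),(480,360)); cv2.imwrite('pics/fin.png',np.vstack([a,b]))
```

```text
t 17.7667 tcp [ 0.4737 -0.1282  0.2755] F [-0.5  0.1 -0.6] r 0.0524 knob ang -164.3 w 0.06013026458173002
scene (3.4, 0.19, 0.01)
side (3.48, 0.39, 0.03)
```

View pics/fin.png

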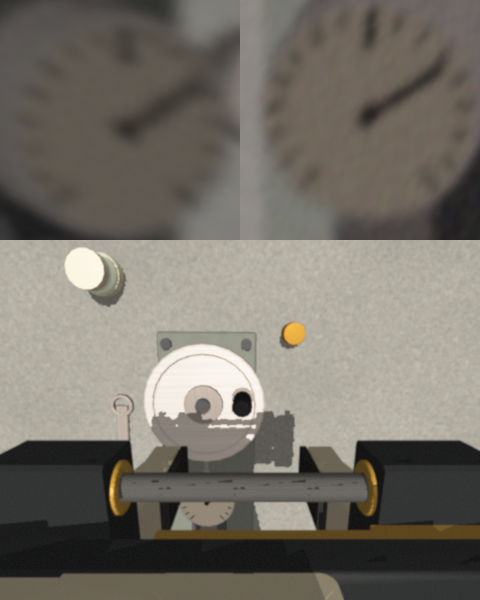

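Both dial views show the pointer at about 3.4–3.5 rad, unchanged since release. The hand is clear of the wheel and the bystanders in view are in place.

```bash
python3 -c "
from bench import manip
print(manip.close_job())"
```

```text
the job is handed in; nothing more can be done
None
```

The dial indicator is set against the rim, the wheel is left with its high spot at the plunger, and the job is handed in; it gave no verdict.

- **Indicator:** I slid it in by its post and let go at about 2.1 rad. My first release read only about 1.87 rad, too close to the 1.8 limit, so I regripped and pushed it about 1 mm further.
- **High spot:** I turned the wheel by its knob through about 160° and read the pointer at five angles. They fit the 3 mm eccentricity well, with the high spot at a knob angle of about 182° in the world frame. I turned back to 183.5° and let go.
- **Last checks:** after release, the scene camera still read 3.40 rad, the highest reading of the run. The side camera read 3.48 rad. The hand was clear of everything at about 18 s, the highest wrist force I read was about 22 N, and the bystanders in the last view looked undisturbed.
- **Disagreements:** the side camera's readings during the turn were wrong because the gripper blocked its view, so I used only the scene camera there. The rim-circle fit in the wrist image was poor, and I used it only as a hint for which way to turn.

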